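# Free the brew stand's pawl with the rod and lower the dripper onto the cup

### The job

Take the release rod, slip its tip all the way in under the tail of the pawl on the front of the brew stand and lift, so that the pawl lets go and the dripper's weight hangs on the rod; then let the dripper down on the rod, gently, until its drip plate rests on the cup. Do not force the mechanism, do not touch the stand with the fingers, leave the cup and the other things where they stand, and at last lay the rod back down flat on the counter, clear of the stand.

Things in the scene. Friction and masses are not known exactly. Their poses are not given: they have to be found in the camera images.
- rod: Release rod lying on the counter: wooden grip 70x20x20 mm, then a straight steel rod 7 mm thick; 151 mm long in all, 0.1 kg. Origin: middle of the grip's underside; +x points along the rod to its tip, z up. Rod axis 10 mm above the grip's underside. Grip it across the grip's 20 mm, forward of its middle (about x = +15 mm).
- rod_tip (a point): Free end of the steel rod, on its axis, 115 mm ahead of the rod's origin.
- brew_stand: Pour-over stand, fixed: base 130x92x12 mm with a toothed column 300 mm high; a carriage on the column carries, on an arm to -y, a drip plate (steel disc 112 mm across) with a white cone, its axis 130 mm from the column. Origin: underside of the base, below the middle of the clamp slot; x points away from the pawl's side, z up. Plate and cone are 72 mm high together.
- slot_mid (a point): Middle of the clamp slot on the base (12 mm up). Column, carriage, pawl and dripper are clamped together up to 12 mm either way along the stand's x from here: NOT reported, find it by touch. Column axis at x = c: the pawl's tail is a flat tab 12 mm wide, its free end at x = c - 49 mm; a cross bar under its root, front face at x = c - 41 mm, stops the rod. Ease back 2 mm from it before lifting.
- carriage (a joint): Height (m) of the carriage; 0 is lowest, the drip plate then 46 mm above the counter. The pawl's tail hangs between two cheeks (16 mm gap, centred on stand y = 0), the underside of its free end 88 mm + this above the counter: run the rod in level along stand +x, its axis at 81 mm + this. Starts on one of the top teeth (10 mm pitch), about 0.086 to 0.12.
- base_front (a point): Front edge of the base, below the pawl. Lifting its tail about 13 mm against the carriage draws the nose from the teeth (2 to 6 N); the pawl then meets its stop and the rod carries the carriage (3 to 7 N). Lower the rod and it follows; if the rod leaves, a light spring drives the nose back in. The last 28 mm above the cup have no teeth: take the rod away early and it drops.
- cup: Off-white stoneware cup, 86 mm across, 56 mm high, open side up, standing on the counter under the drip plate; its handle points to its -y. Origin: underside; the bowl's axis is 8 mm to the origin's +y. The drip plate rests on its rim at carriage = 0.010. It must stay upright where it stands.
- tamper: Bystander: coffee tamper with a wooden grip, 58 mm across, 90 mm high. Origin: centre of its underside.
- cinnamon_jar: Bystander: small spice jar with a red cap, 45 mm across, 106 mm high. Origin: centre of its underside.
- shot_glass: Bystander: small clear glass, 48 mm across, 61 mm high. Origin: centre of its underside.

How it is judged:
By the outcome, as a careful person would: the job done as asked, in the order asked, and still so for the second after the job is handed in, with the robot touching nothing.
It also fails if it takes over 67 s, if anything falls off the work surface, if the arm or the gripper's body presses on something with over 40 N, if the wrist force passes 120 N, or if a joint passes its speed limit or range.

### The arm

A 6-joint arm with a two-finger parallel gripper is mounted at the origin on a cart in front of the work surface, level with it; the furniture and walls round the work are solid. World frame = base frame: x ahead of the robot, y to its left, z up, the work surface at z = 0. Lengths are in mm, angles in rad, forces in N, time in s.
With the tool pointing down it reaches from about 350 to 975 mm from the base axis. Payload 7.1 kg.
Tool frame: the origin (TCP) lies midway between the tips of the shut fingers; the grasp point (between the pads) lies 19 mm behind it (ctrl.grip_depth is the distance from the TCP to the grasp point, in mm); z points along the fingers, y is the line along which they close (so a half turn about z gives the same grasp; the last joint's range is limited). The gripper opens to 88 mm and grips with 3 to 60 N. Pads are 20 mm wide; open, the fingers measure 115 mm over their backs; the gripper's body (75 mm by 178 mm) begins 61 mm behind the grasp point.
Start: joints at [1.179, 0.423, 1.63, -0, 1.089, -0.019], TCP at [227.608, 582.065, 222.675] pointing down, gripper open.
Joint ranges: [-3, 3], [-0.9, 2.11], [0.09, 2.58], [-1.31, 4.45], [0.11, 2.69], [-2.54, 2.54]. Speed limits (rad/s): [2.39, 2.39, 3.01, 3.14, 3.14, 3.14].

### API

Orientations are given as a rotation vector (axis times angle).
In Python, from workcell import get_obs, vision, ctrl gives the robot as it stands.
- The arm moves only by the tool step_arm, never from a script. Its argument "plan" is a list of rows, each a list of 7 numbers: the opening, from -1 (shut) to 1 (fully open), then the shift along the tool's x, y, z as a fraction of full scale, then the turn, a rotation vector about the tool's x, y, z as a fraction of full scale. In form: [[fingers, dx, dy, dz, wx, wy, wz], ...]. A call has 1 to 20 rows; each row shifts and turns the commanded pose from where the row before left it, along the tool's axes as they then stand; what a row does not reach is not made up. Full scale, the value 1, is 50 mm for a shift and 0.12 rad for a turn. A row lasts 1/8 s, in which the tool goes at most 62.5 mm and 10.7 degrees, less where a joint would pass 70% of its speed; a pose out of reach is approached as far as the arm can. A call with a number of a shift or a turn outside -1 to 1 is refused whole. A call with a gripper value outside its range is refused whole. The fingers move at their own pace and stop on an object; the grip force is fixed at half the most. Time passes only in rows, so rows that do not move let the fingers close. It gives the time, the measured TCP pose, the force, the opening and the grip force at its end, in the units of the state.
- get_obs(): the state, without advancing time (a new reading comes with each control period).
- vision.get_image(name): name is "side" or "top"; returns a dict with "pixels" (384x512x3 uint8, red, green, blue), "depth" (384x512 float32, mm along the optical axis (not along the pixel's ray), 0 where there is no reading), "fx", "fy", "cx", "cy" (pixels), "T" (4x4, takes a point from camera to world coordinates). Camera axes: x right, y down, z forward; pixel columns grow to the right and rows downward; lengths in mm; the calibration is good to about 2 mm. A picture is of the moment at which its call begins.
- ctrl.close_job(): hands the job in; it is judged then, once.
The state is a dict: "t": time; "qpos": joint angles; "qvel": joint speeds; "joint_torque": joint torques, N m; "ee_pos": TCP position; "orientation": TCP orientation; "ft_force": force on the tool from outside, world axes, zero at the start; "moment": the same for the moment, N m; "width": finger opening in mm; "grasp_force": force on a finger pad.
Only numpy, scipy, OpenCV 4.12 (cv2) and the standard library are available. Lean on these libraries where they do the work, as an engineer would, in place of code of your own. Each camera call takes 0.05 s, during which the arm holds its last target. There are 200 camera calls.

## Working session

There is one attempt and no reset: what is moved stays moved. The work goes in short steps, Python scripts to look and compute and a tool call to move; the robot and the scene stay as the last step left them, time stands still between calls to the robot, and variables do not carry over. Pictures are saved under pics/ and viewed, at most 10 in all, crops included, and the job is handed in when it is done.

Besides the shell and the picture viewer there is one more tool, called after "Call:" by a JSON object that holds its "fn" and its "kwargs". step_arm: Moves the arm, as the interface text tells. Its arguments: {"type":"object","properties":{"plan":{"type":"array","items":{"type":"array","items":{"type":"number","minimum":-1,"maximum":1}}}},"required":["plan"]}

```bash
mkdir -p pics; ls; python3 - <<'E'
from workcell import get_obs, vision, ctrl
import cv2, numpy as np
for n in("side","top"):
    im=vision.get_image(n); np.savez(f"{n}0.npz",**im)
    cv2.imwrite(f"pics/{n}0.png",im["pixels"][:,:,::-1]); print(n,im["fx"],im["cx"],im["cy"],np.round(im["T"],3).tolist())
o=get_obs();print(o)
E
```

```text
pics
side 374.3053095438461 248.43191279394978 186.51784946792452 [[0.946, -0.232, 0.226, 358.362], [-0.323, -0.631, 0.706, -626.473], [-0.021, -0.741, -0.672, 680.194], [0.0, 0.0, 0.0, 1.0]]
top 393.22388356219614 250.91243529282602 188.9161848594901 [[0.022, -0.99, 0.141, 403.976], [-1.0, -0.023, -0.007, -14.747], [0.01, -0.141, -0.99, 966.6], [0.0, 0.0, 0.0, 1.0]]
{'t': 0.1, 'qpos': array([ 1.17903884e+00,  4.23772659e-01,  1.63059557e+00, -2.77512222e-05,
        1.08862399e+00, -1.90102828e-02]), 'qvel': array([-1.38302653e-03, -1.60142581e-03, -1.23430490e-03, -8.93944144e-06,
        1.06248716e-04, -1.72544564e-03]), 'joint_torque': array([-4.54446326e-04, -5.45612204e+01, -2.74323839e+01,  6.44605514e-02,
        1.87792699e-02, -5.54332473e-05]), 'ee_pos': array([227.40625017, 581.61984479, 221.98137311]), 'orientation': array([-5.82057734e-01, -3.08693479e+00,  2.15991542e-03]), 'ft_force': array([-0.44789211,  0.07642373,  0.32219715]), 'moment': array([ 0.00844004, -0.03995841, -0.02391381]), 'grasp_force': 0.0, 'width': 87.95740572415245}
```

View pics/side0.png

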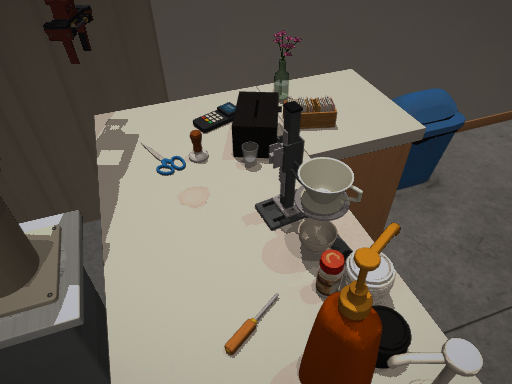

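View pics/top0.png

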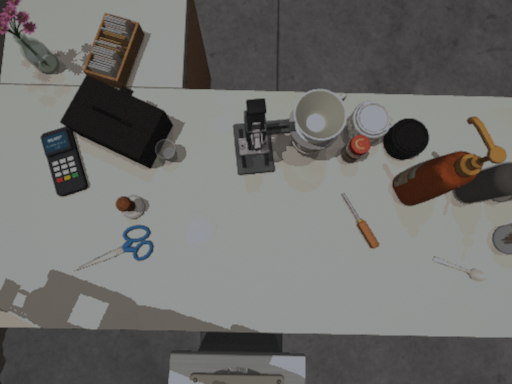

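Side view: stand base at about (280,210), column up to (292,105), and the rod runs from grip (237,342) to tip (278,295). Top view: base at about (254,148), rod from grip end (374,243) to tip (345,195), with the pawl side facing the robot. Next I'll zoom in.

```bash
cat > h.py <<'E'
import numpy as np, cv2
from workcell import get_obs, vision, ctrl
def ray(im,u,v):
    T=np.array(im["T"]);d=T[:3,:3]@np.array([(u-im["cx"])/im["fx"],(v-im["cy"])/im["fy"],1]);return T[:3,3],d
def onz(im,u,v,z):
    o,d=ray(im,u,v);return o+d*(z-o[2])/d[2]
def proj(im,p):
    T=np.array(im["T"]);c=T[:3,:3].T@(np.array(p)-T[:3,3]);return im["fx"]*c[0]/c[2]+im["cx"],im["fy"]*c[1]/c[2]+im["cy"]
def tri(a,ua,b,ub):
    o1,d1=ray(a,*ua);o2,d2=ray(b,*ub);s=np.linalg.lstsq(np.c_[d1,-d2],o2-o1,rcond=None)[0]
    p,q=o1+s[0]*d1,o2+s[1]*d2;return (p+q)/2,np.linalg.norm(p-q)
def load(n): return dict(np.load(n))
E
python3 - <<'E'
from h import *
s,t=load("side0.npz"),load("top0.npz")
a=cv2.resize(s["pixels"][90:240,240:365],None,fx=4.8,fy=4.8,interpolation=cv2.INTER_CUBIC)[:,:400+200]
b=cv2.resize(t["pixels"][85:185,225:315],None,fx=6,fy=6,interpolation=cv2.INTER_CUBIC)
a=cv2.convertScaleAbs(a,alpha=1.6,beta=10);b=cv2.convertScaleAbs(b,alpha=1.6,beta=10)
cv2.imwrite("pics/a.png",a[:600,:,::-1]);cv2.imwrite("pics/b.png",b[:,:,::-1])
# rod
for n,im in(("side",s),("top",t)):
    hsv=cv2.cvtColor(im["pixels"],cv2.COLOR_RGB2HSV)
    m=((hsv[...,0]<20)&(hsv[...,1]>150)&(hsv[...,2]>80)).astype(np.uint8)
    k,l,st,c=cv2.connectedComponentsWithStats(m)
    for i in range(1,k):
        if st[i,4]>60:
            pts=np.argwhere(l==i)[:,::-1].astype(np.float32);r=cv2.minAreaRect(pts)
            print(n,st[i],np.round(onz(im,*c[i],14)),[np.round(onz(im,*q,10)).tolist() for q in cv2.boxPoints(r)])
for u,v in((278,295),): print(onz(s,u,v,10))
print(onz(t,344.5,195,10))
E
```

```text
side [354 223  46  46 790] [ 781. -218.   14.] [[716.0, -225.0, 10.0], [850.0, -122.0, 10.0], [876.0, -175.0, 10.0], [744.0, -270.0, 10.0]]
side [321 249  24  19 335] [ 679. -210.   14.] [[647.0, -219.0, 10.0], [669.0, -176.0, 10.0], [717.0, -193.0, 10.0], [693.0, -236.0, 10.0]]
side [ 319  281   63   69 2168] [ 647. -343.   14.] [[584.0, -304.0, 10.0], [708.0, -256.0, 10.0], [726.0, -377.0, 10.0], [613.0, -412.0, 10.0]]
side [225 319  31  33 372] [ 436. -307.   14.] [[402.0, -315.0, 10.0], [463.0, -277.0, 10.0], [472.0, -295.0, 10.0], [411.0, -331.0, 10.0]]
top [471 118  35  45 405] [ 668. -618.   14.] [[716.0, -553.0, 10.0], [743.0, -586.0, 10.0], [640.0, -663.0, 10.0], [613.0, -630.0, 10.0]]
top [351 135  19  19 214] [ 659. -292.   14.] [[683.0, -270.0, 10.0], [684.0, -316.0, 10.0], [638.0, -315.0, 10.0], [636.0, -270.0, 10.0]]
top [436 152  45  35 835] [ 601. -532.   14.] [[616.0, -476.0, 10.0], [667.0, -574.0, 10.0], [596.0, -605.0, 10.0], [546.0, -507.0, 10.0]]
top [117 198  12  12 110] [497. 290.  14.] [[496.0, 310.0, 10.0], [516.0, 292.0, 10.0], [498.0, 272.0, 10.0], [478.0, 290.0, 10.0]]
top [358 221  20  27 187] [ 436. -307.   14.] [[463.0, -282.0, 10.0], [472.0, -296.0, 10.0], [411.0, -332.0, 10.0], [402.0, -318.0, 10.0]]
[ 534.49319346 -251.18452553   10.        ]
[ 530.37351144 -252.05349106   10.        ]
```

View pics/a.png

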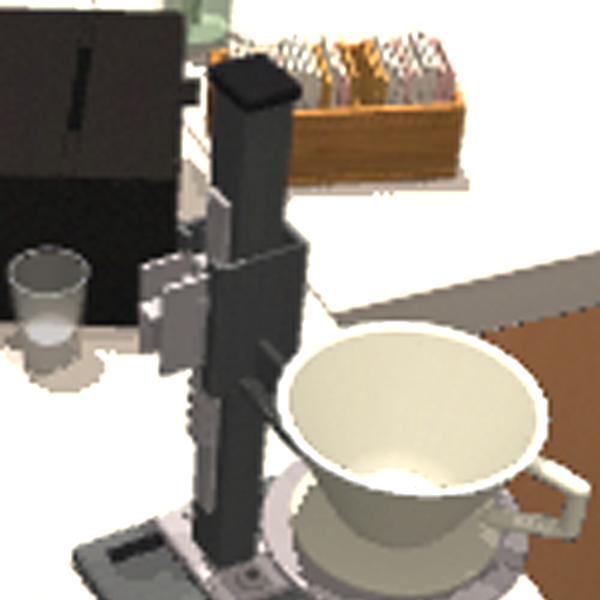

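View pics/b.png

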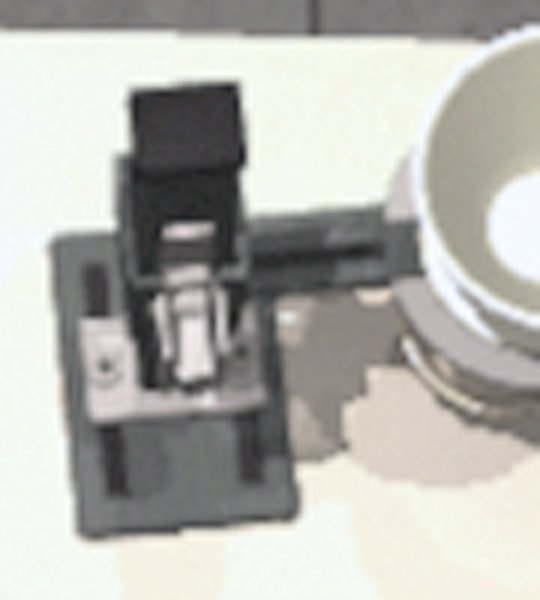

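Side crop: the pawl's tail and cheeks are at crop (175,310), i.e. pixel (276,155), and the cone rim is at crop (415,410). Top crop: the base corners are near (52,240), (80,535) and (298,520), the tail end near (195,380) and the column top around (188,130). The stand is yawed a few degrees. Next I'll measure from depth.

```bash
cat >> h.py <<'E'
def cloud(im):
    v,u=np.mgrid[:384,:512];z=im["depth"].astype(float)
    c=np.stack([(u-im["cx"])/im["fx"]*z,(v-im["cy"])/im["fy"]*z,z],-1)
    P=c@np.array(im["T"])[:3,:3].T+np.array(im["T"])[:3,3];P[z<=0]=np.nan;return P
E
python3 - <<'E'
from h import *
s,t=load("side0.npz"),load("top0.npz")
for n,im in(("top",t),("side",s)):
    P=cloud(im).reshape(-1,3);C=im["pixels"].reshape(-1,3)
    def box(x,y,z):
        return (P[:,0]>x[0])&(P[:,0]<x[1])&(P[:,1]>y[0])&(P[:,1]<y[1])&(P[:,2]>z[0])&(P[:,2]<z[1])
    ct=P[box((350,600),(-50,150),(-20,20))];print(n,"counter z",np.median(ct[:,2]))
    m=box((480,720),(-120,60),(7,20))&(C.max(1)<140);r=cv2.minAreaRect(P[m][:,:2].astype(np.float32))
    print(" base",m.sum(),r,np.median(P[m][:,2]),np.round(cv2.boxPoints(r)).tolist())
    m=box((500,760),(-80,20),(290,330));r=cv2.minAreaRect(P[m][:,:2].astype(np.float32));print(" coltop",m.sum(),r,np.median(P[m][:,2]),np.round(cv2.boxPoints(r)).tolist())
    m=box((500,760),(-260,-80),(185,260));q=P[m];print(" rim z pct",m.sum(),np.percentile(q[:,2],[50,80,90,95,99]))
    top=q[q[:,2]>np.percentile(q[:,2],70)];r=cv2.fitEllipse(top[:,:2].astype(np.float32));print("  rim",r)
    m=box((480,660),(-60,0),(120,290));q=P[m];c=C[m]
    L=c.min(1)>110
    print(" steel",L.sum());o=np.argsort(q[L][:,0]);print(np.round(np.c_[q[L],c[L][:,0]][o]).astype(int)[:45].tolist())
E
```

```text
top counter z 0.6026218155423066
 base 1083 ((648.8721923828125, -48.25639343261719), (129.8497314453125, 140.3345489501953), 6.665846824645996) 12.437654972512746 [[576.0, 14.0], [593.0, -125.0], [722.0, -110.0], [705.0, 29.0]]
 coltop 293 ((648.5548095703125, -24.338666915893555), (28.008548736572266, 34.04057693481445), 6.940929412841797) 298.22460422553104 [[633.0, -9.0], [637.0, -43.0], [665.0, -40.0], [660.0, -6.0]]
 rim z pct 1429 [207.13856115 215.73441925 216.92942136 217.65111375 218.75804235]
  rim ((664.85205078125, -152.99253845214844), (101.4080810546875, 101.78258514404297), 44.40460205078125)
 steel 66
[[599, -27, 194, 130], [600, -29, 193, 130], [600, -31, 190, 117], [602, -31, 193, 141], [602, -29, 192, 141], [602, -27, 192, 133], [602, -33, 192, 137], [602, -35, 191, 137], [603, -20, 210, 116], [603, -27, 195, 124], [604, -29, 192, 143], [604, -33, 192, 137], [604, -31, 191, 139], [605, -35, 191, 134], [606, -27, 194, 125], [606, -29, 194, 143], [606, -33, 192, 137], [606, -35, 192, 129], [606, -31, 192, 140], [608, -27, 194, 125], [608, -29, 193, 143], [609, -33, 
[... 1056 characters left out ...]
39306640625), (100.314697265625, 102.00775909423828), 148.99591064453125)
 steel 28
[[600, -30, 191, 160], [601, -34, 191, 164], [601, -27, 191, 167], [602, -45, 163, 129], [602, -31, 191, 154], [602, -24, 210, 154], [603, -35, 191, 151], [604, -27, 190, 152], [604, -32, 191, 152], [605, -30, 192, 149], [606, -41, 159, 126], [607, -25, 191, 133], [608, -38, 208, 120], [609, -40, 209, 156], [610, -21, 208, 146], [612, -40, 208, 126], [613, -40, 159, 126], [614, -39, 209, 128], [616, -41, 210, 160], [617, -20, 208, 148], [619, -39, 208, 133], [623, -39, 210, 140], [628, -23, 208, 145], [629, -26, 207, 143], [630, -23, 208, 140], [633, -22, 242, 127], [633, -27, 243, 128], [634, -31, 242, 126]]
```

Call:
{"fn": "step_arm", "kwargs": {"plan": [[1,0,0,0,0,0,0.934],[1,0,0,0,0,0,0.934],[1,0,0,0,0,0,0.934],[1,0,0,0,0,0,0.934],[1,0,0,0,0,0,0.934],[1,0,0,0,0,0,0.934],[1,0,0,0,0,0,0.934],[1,0,0,0,0,0,0.934],[1,0,0,0,0,0,0.934],[1,0,0,0,0,0,0.934],[1,0,0,0,0,0,0.934],[1,0,0,0,0,0,0.934],[1,0,0,0,0,0,0.934],[1,0,0,0,0,0,0.934],[1,0,0,0,0,0,0.934],[1,0,0,0,0,0,0.934],[1,0,0,0,0,0,0.934],[1,0,0,0,0,0,0.934],[1,0,0,0,0,0,0.934],[1,0,0,0,0,0,0.934]]}}

```text
t: 2.6
ee_pos: [227.5, 581.8, 222.2]
orientation: [3.034, 0.813, -0.001]
ft_force: [0.2, -0.1, 0.3]
width: 88.1
grasp_force: 0.0
```

```bash
cat >> h.py <<'E'
from scipy.spatial.transform import Rotation as R
def to(target,yawdeg=None):
    "tool-frame shift (mm) to target, yaw, turn about tool z, from now"
    o=get_obs();M=R.from_rotvec(o["orientation"]);m=M.as_matrix()
    d=m.T@(np.array(target)-o["ee_pos"]);y=np.degrees(np.arctan2(m[1,0],m[0,0]))
    print("t",round(o["t"],2),"pos",o["ee_pos"].round(1),"yaw",y.round(2),"toolz",m[:,2].round(4),"F",o["ft_force"].round(2),"w",round(o["width"],1),"| shift",d.round(1),"turn",None if yawdeg is None else round(np.radians(y-yawdeg),4))
E
python3 - <<'E'
from h import *
t=load("top0.npz")
# rod steel in top: dark/grey vs counter, along the predicted line
g=cv2.cvtColor(t["pixels"],cv2.COLOR_RGB2GRAY).astype(int)
print(g[190:224,338:366:1].tolist().__repr__()[:0])
c=np.array([437,-306.5]);
for yaw in (29,30,31,32):
    a=np.radians(yaw);d=np.array([np.cos(a),np.sin(a)])
    print(yaw,[ [g[tuple(np.round(proj(t,[*(c+d*L+np.array([-d[1],d[0]])*o),10])[::-1]).astype(int))] for o in(-6,-4,-2,0,2,4,6)] for L in (45,70,95,105,113,119)])
y=np.radians(30.2);p=c+20*np.array([np.cos(y),np.sin(y)]);print(p)
to([*p,222],30.2)
E
```

```text
29 [[np.int64(148), np.int64(148), np.int64(134), np.int64(119), np.int64(119), np.int64(119), np.int64(99)], [np.int64(149), np.int64(148), np.int64(141), np.int64(127), np.int64(129), np.int64(129), np.int64(114)], [np.int64(148), np.int64(148), np.int64(148), np.int64(132), np.int64(132), np.int64(132), np.int64(115)], [np.int64(148), np.int64(148), np.int64(148), np.int64(131), np.int64(129), np.int64(129), np.int64(105)], [np.int64(148), np.int64(148), np.int64(148), np.int64(124), np.int64(124), np.int64(126), np.int64(111)], [np.int64(149), np.int64(149), np.int64(147), np.int64(149), np.int64(148), np.int64(148), np.int64(148)]]
30 [[np.int64(148), np.int64(134), np.int64(134), np.int64(119), np.int64(119), np.int64(99), np.int64(118)], [np.int64(149), np.int64(141), np.int64(127), np.int64(127), np.int64(129), np.int64(114), np.int64(130)], [np.int64(148), np.int64(148), np.int64(132), np.int64(132), np.int64(132), np.int64(115), np.int64(104)], [np.int64(148), np.int64(148), np.int64(131), np.int64(129), np.int64(129), np.int64(105), np.int64(102)], [np.int64(148), np.int64
[... 954 characters left out ...]
4(141), np.int64(127), np.int64(129), np.int64(129), np.int64(114), np.int64(130), np.int64(130)], [np.int64(132), np.int64(132), np.int64(132), np.int64(115), np.int64(93), np.int64(104), np.int64(137)], [np.int64(131), np.int64(129), np.int64(129), np.int64(105), np.int64(102), np.int64(116), np.int64(136)], [np.int64(124), np.int64(124), np.int64(126), np.int64(111), np.int64(111), np.int64(124), np.int64(142)], [np.int64(149), np.int64(148), np.int64(148), np.int64(148), np.int64(148), np.int64(148), np.int64(148)]]
[ 454.28549604 -296.43960107]
t 2.6 pos [227.5 581.8 222.2] yaw 29.99 toolz [-3.e-04 -8.e-04 -1.e+00] F [ 0.25 -0.08  0.33] w 88.1 | shift [-242.6  874.     0.9] turn -0.0036
```

Call:
{"fn": "step_arm", "kwargs": {"plan": [[1,-0.243,0.874,0,0,0,0],[1,-0.243,0.874,0,0,0,0],[1,-0.243,0.874,0,0,0,0],[1,-0.243,0.874,0,0,0,0],[1,-0.243,0.874,0,0,0,0],[1,-0.243,0.874,0,0,0,0],[1,-0.243,0.874,0,0,0,0],[1,-0.243,0.874,0,0,0,0],[1,-0.243,0.874,0,0,0,0],[1,-0.243,0.874,0,0,0,0],[1,-0.243,0.874,0,0,0,0],[1,-0.243,0.874,0,0,0,0],[1,-0.243,0.874,0,0,0,0],[1,-0.243,0.874,0,0,0,0],[1,-0.243,0.874,0,0,0,0],[1,-0.243,0.874,0,0,0,0],[1,-0.243,0.874,0,0,0,0],[1,-0.243,0.874,0,0,0,0],[1,-0.243,0.874,0,0,0,0],[1,-0.243,0.874,0,0,0,0]]}}

```text
t: 5.1
ee_pos: [457.3, -296.9, 222.4]
orientation: [-3.033, -0.818, 0.001]
ft_force: [0.2, 0.1, 0.4]
width: 87.8
grasp_force: 0.0
```

```bash
python3 - <<'E'
from h import *
to([454.3,-296.5,4],30.2)
E
```

```text
t 5.1 pos [ 457.3 -296.9  222.4] yaw 30.19 toolz [-5.e-04  4.e-04 -1.e+00] F [0.2  0.13 0.4 ] w 87.8 | shift [ -2.3  -1.7 218.4] turn -0.0002
```

Call:
{"fn": "step_arm", "kwargs": {"plan": [[1,0,0,0.4,0,0,0],[1,0,0,0.4,0,0,0],[1,0,0,0.4,0,0,0],[1,0,0,0.4,0,0,0],[1,0,0,0.4,0,0,0],[1,0,0,0.4,0,0,0],[1,0,0,0.4,0,0,0],[1,0,0,0.4,0,0,0],[1,0,0,0.3,0,0,0],[1,0,0,0.2,0,0,0],[1,0,0,0.1,0,0,0],[1,0,0,0,0,0,0]]}}

```text
t: 6.6
ee_pos: [457.3, -295.6, 32.6]
orientation: [-3.033, -0.819, 0.0]
ft_force: [0.4, 0.1, -0.5]
width: 87.7
grasp_force: 0.0
```

```bash
python3 - <<'E'
from h import *
to([454.3,-296.5,4],30.2)
E
```

```text
t 6.6 pos [ 457.3 -295.6   32.6] yaw 30.21 toolz [-1.e-04  0.e+00 -1.e+00] F [ 0.38  0.12 -0.53] w 87.7 | shift [-3.1 -0.7 28.6] turn 0.0001
```

Call:
{"fn": "step_arm", "kwargs": {"plan": [[1,-0.06,-0.014,0.2,0,0,0],[1,0,0,0.2,0,0,0],[1,0,0,0.12,0,0,0],[1,0,0,0.05,0,0,0],[1,0,0,0,0,0,0],[-1,0,0,0,0,0,0],[-1,0,0,0,0,0,0],[-1,0,0,0,0,0,0],[-1,0,0,0,0,0,0],[-1,0,0,0,0,0,0],[-1,0,0,0,0,0,0],[-1,0,0,0,0,0,0],[-1,0,0,0,0,0,0]]}}

```text
t: 8.22
ee_pos: [454.4, -296.4, 4.2]
orientation: [3.033, 0.818, 0.0]
ft_force: [0.2, 0.1, 0.4]
width: 20.0
grasp_force: 29.9
```

```bash
python3 - <<'E'
from h import *
to([454.3,-296.5,4],30.2)
E
```

```text
t 8.22 pos [ 454.4 -296.4    4.2] yaw 30.2 toolz [ 0. -0. -1.] F [0.23 0.11 0.38] w 20.0 | shift [-0.1 -0.   0.2] turn 0.0001
```

Call:
{"fn": "step_arm", "kwargs": {"plan": [[-1,0,0,-0.1,0,0,0],[-1,0,0,-0.2,0,0,0],[-1,0,0,-0.3,0,0,0],[-1,0,0,-0.3,0,0,0.337],[-1,0,0,-0.3,0,0,0.337],[-1,0,0,-0.3,0,0,0.337],[-1,0,0,-0.3,0,0,0.337],[-1,0,0,-0.3,0,0,0.337],[-1,0,0,-0.3,0,0,0.337],[-1,0,0,-0.3,0,0,0.337],[-1,0,0,-0.3,0,0,0.337],[-1,0,0,-0.25,0,0,0.337],[-1,0,0,-0.1,0,0,0.337],[-1,0,0,-0.03,0,0,0]]}}

```text
t: 9.98
ee_pos: [454.6, -296.6, 174.5]
orientation: [3.135, 0.193, 0.002]
ft_force: [-0.3, -0.4, -1.4]
width: 19.5
grasp_force: 29.9
```

```bash
python3 - <<'E'
from h import *
to([475.4,-46.5,173.2],7)
E
```

```text
t 9.97 pos [ 454.6 -296.6  174.5] yaw 7.06 toolz [ 0.0014 -0.001  -1.    ] F [-0.34 -0.44 -1.36] w 19.5 | shift [  51.4 -245.6    1.1] turn 0.001
```

Call:
{"fn": "step_arm", "kwargs": {"plan": [[-1,0.1,-0.25,0,0,0,0],[-1,0.1,-0.5,0,0,0,0],[-1,0.1,-0.5,0,0,0,0],[-1,0.1,-0.5,0,0,0,0],[-1,0.1,-0.5,0,0,0,0],[-1,0.1,-0.5,0,0,0,0],[-1,0.1,-0.5,0,0,0,0],[-1,0.1,-0.5,0,0,0,0],[-1,0.1,-0.5,0,0,0,0],[-1,0.1,-0.4,0,0,0,0],[-1,0.02,-0.2,0,0,0,0],[-1,0,-0.05,0,0,0,0],[-1,0,-0.01,0,0,0,0],[-1,0,0,0,0,0,0],[-1,0,0,0,0,0,0]]}}

```text
t: 11.85
ee_pos: [474.9, -47.0, 173.2]
orientation: [3.136, 0.192, -0.0]
ft_force: [0.2, -0.3, -1.0]
width: 19.8
grasp_force: 29.9
```

```bash
python3 - <<'E'
from h import *
to([475.4,-46.5,173.2],7)
for n in("side","top"):
    im=vision.get_image(n); np.savez(f"{n}1.npz",**im)
    o=get_obs();M=R.from_rotvec(o["orientation"]).as_matrix();tip=o["ee_pos"]+M@[95,0,-5.8];u,v=proj(im,tip);print(n,"pred tip",tip.round(1),u,v, "tail",proj(im,[599.5,-31.3,186]))
    x0,y0=int(u)-45,int(v)-40
    c=cv2.resize(im["pixels"][y0:y0+75,x0:x0+100],None,fx=6,fy=6,interpolation=cv2.INTER_CUBIC);print(x0,y0)
    cv2.imwrite(f"pics/{n}1.png",cv2.convertScaleAbs(c,alpha=1.5,beta=10)[:,:,::-1])
a,b=(cv2.imread(f"pics/{n}1.png") for n in("side","top"))
E
```

```text
t 11.85 pos [474.9 -47.  173.2] yaw 6.99 toolz [ 0. -0. -1.] F [ 0.17 -0.29 -1.03] w 19.8 | shift [ 0.5 -0.4 -0. ] turn -0.0001
side pred tip [569.2 -35.3 179. ] 257.37143597050243 162.89664390391854 tail (np.float64(269.9479306251516), np.float64(156.17791420857267))
212 122
top pred tip [569.2 -35.2 179. ] 258.71176042466965 163.29528136847443 tail (np.float64(257.16605121416313), np.float64(147.95013644350803))
213 123
```

View pics/side1.png

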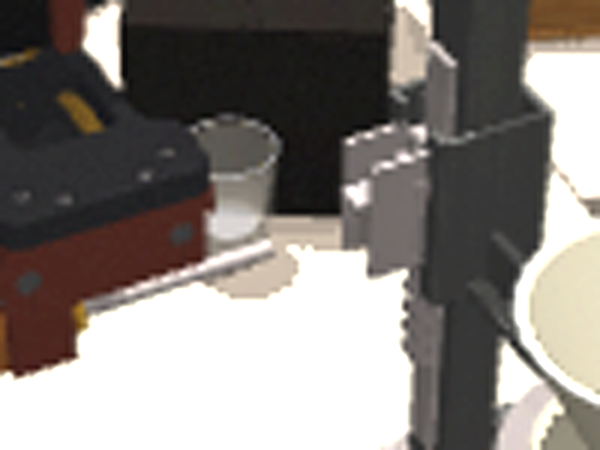

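View pics/top1.png

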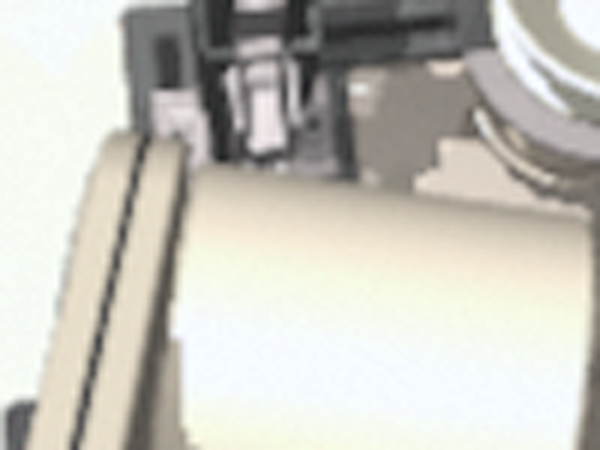

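The tip shows in the side crop at (272,246), within 0.2 px of where I predicted it. It is level and in line with the gap between the cheeks. I'll run it in and watch the force.

Call:
{"fn": "step_arm", "kwargs": {"plan": [[-1,0.1,0,0,0,0,0],[-1,0.1,0,0,0,0,0],[-1,0.1,0,0,0,0,0],[-1,0.1,0,0,0,0,0],[-1,0.08,0,0,0,0,0],[-1,0.06,0,0,0,0,0],[-1,0.04,0,0,0,0,0],[-1,0.04,0,0,0,0,0],[-1,0.02,0,0,0,0,0],[-1,0.02,0,0,0,0,0],[-1,0,0,0,0,0,0]]}}

```text
t: 13.32
ee_pos: [507.7, -42.5, 173.2]
orientation: [-3.136, -0.193, 0.0]
ft_force: [-0.0, -0.5, -1.5]
width: 19.8
grasp_force: 29.9
```

```bash
python3 - <<'E'
from h import *
to([513.1,-42,173.2],7)
E
```

```text
t 13.32 pos [507.7 -42.5 173.2] yaw 7.04 toolz [-0. -0. -1.] F [-0.03 -0.54 -1.5 ] w 19.8 | shift [ 5.4  0.2 -0. ] turn 0.0006
```

Call:
{"fn": "step_arm", "kwargs": {"plan": [[-1,0.014,0,0,0,0,0],[-1,0.014,0,0,0,0,0],[-1,0.014,0,0,0,0,0],[-1,0.014,0,0,0,0,0],[-1,0.014,0,0,0,0,0],[-1,0,0,0,0,0,0]]}}

```text
t: 14.08
ee_pos: [511.2, -42.0, 173.1]
orientation: [3.136, 0.193, -0.0]
ft_force: [0.2, -1.0, -0.7]
width: 19.5
grasp_force: 29.9
```

Call:
{"fn": "step_arm", "kwargs": {"plan": [[-1,0.012,0,0,0,0,0],[-1,0.012,0,0,0,0,0],[-1,0,0,0,0,0,0]]}}

```text
t: 14.45
ee_pos: [512.4, -41.9, 173.2]
orientation: [3.136, 0.193, 0.0]
ft_force: [0.2, 0.4, -0.8]
width: 19.7
grasp_force: 29.9
```

Call:
{"fn": "step_arm", "kwargs": {"plan": [[-1,0.012,0,0,0,0,0],[-1,0.012,0,0,0,0,0],[-1,0,0,0,0,0,0]]}}

```text
t: 14.82
ee_pos: [513.6, -41.8, 173.2]
orientation: [3.136, 0.193, 0.0]
ft_force: [0.5, 0.4, -0.5]
width: 19.7
grasp_force: 29.9
```

Call:
{"fn": "step_arm", "kwargs": {"plan": [[-1,0.012,0,0,0,0,0],[-1,0.012,0,0,0,0,0],[-1,0,0,0,0,0,0]]}}

```text
t: 15.2
ee_pos: [514.4, -41.6, 173.1]
orientation: [-3.136, -0.193, 0.001]
ft_force: [-2.1, -1.3, 0.2]
width: 19.9
grasp_force: 29.9
```

Call:
{"fn": "step_arm", "kwargs": {"plan": [[-1,0.012,0,0,0,0,0],[-1,0,0,0,0,0,0]]}}

```text
t: 15.45
ee_pos: [514.5, -41.6, 172.9]
orientation: [-3.136, -0.193, 0.003]
ft_force: [-4.0, -1.2, 0.2]
width: 19.5
grasp_force: 29.9
```

Call:
{"fn": "step_arm", "kwargs": {"plan": [[-1,-0.028,0,0,0,0,0],[-1,-0.028,0,0,0,0,0],[-1,0,0,0,0,0,0],[-1,0,0,-0.02,0,0,0],[-1,0,0,-0.02,0,0,0],[-1,0,0,-0.02,0,0,0],[-1,0,0,-0.02,0,0,0],[-1,0,0,-0.02,0,0,0],[-1,0,0,-0.02,0,0,0],[-1,0,0,0,0,0,0]]}}

```text
t: 16.7
ee_pos: [512.4, -41.9, 179.0]
orientation: [-3.136, -0.193, 0.0]
ft_force: [1.3, -0.0, -3.3]
width: 20.0
grasp_force: 29.9
```

Call:
{"fn": "step_arm", "kwargs": {"plan": [[-1,0,0,-0.02,0,0,0],[-1,0,0,-0.02,0,0,0],[-1,0,0,-0.02,0,0,0],[-1,0,0,-0.02,0,0,0],[-1,0,0,0,0,0,0]]}}

```text
t: 17.32
ee_pos: [512.1, -41.9, 183.1]
orientation: [-3.136, -0.193, 0.001]
ft_force: [-1.1, -0.8, -2.9]
width: 19.3
grasp_force: 30.0
```

Call:
{"fn": "step_arm", "kwargs": {"plan": [[-1,0,0,-0.02,0,0,0],[-1,0,0,-0.02,0,0,0],[-1,0,0,-0.02,0,0,0],[-1,0,0,-0.02,0,0,0],[-1,0,0,0,0,0,0]]}}

```text
t: 17.95
ee_pos: [512.7, -41.9, 187.3]
orientation: [3.136, 0.193, 0.0]
ft_force: [-0.1, 0.7, -4.5]
width: 19.9
grasp_force: 30.0
```

```bash
python3 - <<'E'
from h import *
to([512,-42,173.2],7)
im=vision.get_image("side"); np.savez("side2.npz",**im)
x0,y0=240,110
c=cv2.resize(im["pixels"][y0:y0+75,x0:x0+100],None,fx=6,fy=6,interpolation=cv2.INTER_CUBIC)
cv2.imwrite("pics/side2.png",cv2.convertScaleAbs(c,alpha=1.5,beta=10)[:,:,::-1])
P=cloud(im).reshape(-1,3);m=(P[:,0]>500)&(P[:,0]<760)&(P[:,1]>-260)&(P[:,1]<-80)&(P[:,2]>130);print(np.percentile(P[m][:,2],[90,95,99]))
P=cloud(load("side0.npz")).reshape(-1,3);m=(P[:,0]>500)&(P[:,0]<760)&(P[:,1]>-260)&(P[:,1]<-80)&(P[:,2]>130);print(np.percentile(P[m][:,2],[90,95,99]))
E
```

```text
t 17.95 pos [512.7 -41.9 187.3] yaw 7.03 toolz [ 3.e-04 -0.e+00 -1.e+00] F [-0.12  0.7  -4.53] w 19.9 | shift [-0.7  0.  14.1] turn 0.0006
[507.48828264 516.90088332 524.90153319]
[213.75856605 215.47336572 216.7202849 ]
```

View pics/side2.png

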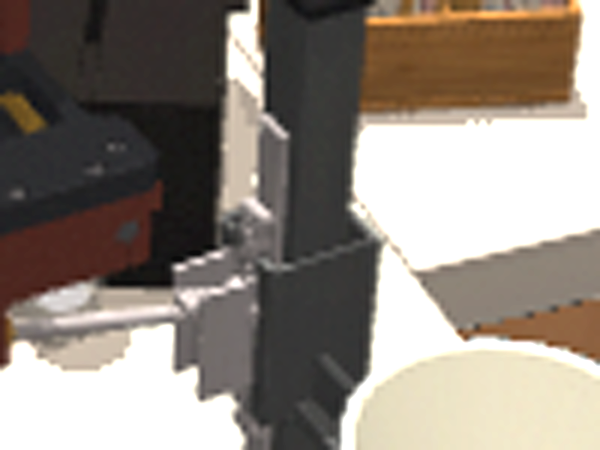

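The rod enters between the cheeks under the tail at crop (180,310) and is still level, so it hasn't slipped in the grip. I'll keep lifting until it carries the load.

Call:
{"fn": "step_arm", "kwargs": {"plan": [[-1,0,0,-0.012,0,0,0],[-1,0,0,-0.012,0,0,0],[-1,0,0,-0.012,0,0,0],[-1,0,0,0,0,0,0]]}}

```text
t: 18.5
ee_pos: [512.5, -41.9, 189.0]
orientation: [3.136, 0.193, -0.0]
ft_force: [1.0, 0.2, -4.8]
width: 19.8
grasp_force: 30.0
```

Call:
{"fn": "step_arm", "kwargs": {"plan": [[-1,0,0,-0.012,0,0,0],[-1,0,0,-0.012,0,0,0],[-1,0,0,0,0,0,0]]}}

```text
t: 18.88
ee_pos: [513.0, -41.9, 190.6]
orientation: [3.136, 0.193, 0.002]
ft_force: [-0.2, 1.1, -1.6]
width: 19.9
grasp_force: 30.0
```

Call:
{"fn": "step_arm", "kwargs": {"plan": [[-1,0,0,-0.012,0,0,0],[-1,0,0,0,0,0,0],[-1,0,0,0,0,0,0]]}}

```text
t: 19.25
ee_pos: [512.6, -41.9, 190.8]
orientation: [3.136, 0.193, 0.0]
ft_force: [-0.1, 0.4, -0.5]
width: 19.5
grasp_force: 30.0
```

```bash
python3 - <<'E'
from h import *
to([512,-42,173.2],7)
im=vision.get_image("side"); np.savez("side3.npz",**im)
x0,y0=240,110
c=cv2.resize(im["pixels"][y0:y0+75,x0:x0+100],None,fx=6,fy=6,interpolation=cv2.INTER_CUBIC)
cv2.imwrite("pics/side3.png",cv2.convertScaleAbs(c,alpha=1.5,beta=10)[:,:,::-1])
for n in("side0","side2","side3"):
    P=cloud(load(n+".npz"));q=P[155:215,295:360].reshape(-1,3);z=q[(q[:,0]>600)&(q[:,1]<-90)&(q[:,1]>-215)][:,2];print(n,np.percentile(z,[95,98,99]))
E
```

```text
t 19.25 pos [512.6 -41.9 190.8] yaw 7.04 toolz [ 1.e-04 -0.e+00 -1.e+00] F [-0.14  0.36 -0.46] w 19.5 | shift [-0.6  0.  17.6] turn 0.0006
side0 [215.57594846 216.30540311 216.75076264]
side2 [191.66017919 192.31674633 192.69745616]
side3 [175.93628202 176.55876331 176.85516402]
```

View pics/side3.png

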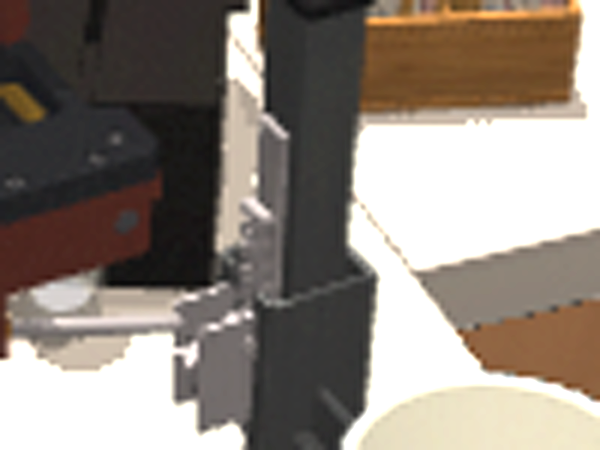

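```bash
python3 - <<'E'
from h import *
for n in("side0","side1","side2","side3"):
    im=load(n+".npz");P=cloud(im).reshape(-1,3);C=im["pixels"].reshape(-1,3)
    L=(C.min(1)>110)&(P[:,0]>596)&(P[:,0]<640)&(P[:,1]>-60)&(P[:,1]<0)&(P[:,2]>60)&(P[:,2]<290)
    q=P[L];o=np.argsort(q[:,0]);print(n,q[o].round().astype(int).tolist()[:30])
    q=P.reshape(384,512,3)[150:240,290:365].reshape(-1,3);q=q[(q[:,0]>600)&(q[:,0]<725)&(q[:,1]<-90)&(q[:,1]>-215)&(q[:,2]<230)];print(np.percentile(q[:,2],[98,99.5]))
E
```

```text
side0 [[600, -30, 191], [601, -34, 191], [601, -27, 191], [602, -45, 163], [602, -31, 191], [602, -24, 210], [603, -35, 191], [604, -27, 190], [604, -32, 191], [605, -30, 192], [606, -41, 159], [607, -25, 191], [608, -38, 208], [609, -40, 209], [610, -21, 208], [612, -40, 208], [613, -40, 159], [614, -39, 209], [616, -41, 210], [617, -20, 208], [619, -39, 208], [623, -39, 210], [628, -23, 208], [629, -26, 207], [630, -23, 208], [633, -22, 242], [633, -27, 243], [634, -31, 242]]
[216.07793686 216.94218123]
side1 [[600, -30, 191], [600, -24, 189], [601, -34, 191], [601, -26, 191], [602, -31, 191], [602, -23, 209], [603, -34, 191], [603, -28, 191], [603, -41, 160], [604, -33, 192], [604, -42, 209], [605, -28, 191], [606, -41, 159], [607, -25, 191], [607, -40, 209], [609, -41, 210], [610, -22, 209], [611, -42, 209], [612, -42, 161], [615, -37, 208], [616, -40, 209], [617, -21, 210], [618, -41, 209], [623, -24, 199], [624, -38, 209], [625, -24, 134], [626, -24, 113], [627, -25, 207], [627, -20, 136], [628, -28, 209]]
[216.09368884 216.97075461]
side2 [[597, -33, 175], [600, -31, 178], [60
[... 345 characters left out ...]
9, 184], [619, -40, 184], [623, -37, 184], [623, -26, 176], [625, -26, 115], [626, -22, 208], [627, -26, 208], [627, -31, 209]]
[192.11348774 192.76026142]
side3 [[597, -27, 168], [597, -33, 169], [598, -30, 170], [599, -28, 151], [601, -23, 169], [601, -36, 151], [602, -28, 150], [602, -23, 119], [602, -33, 154], [602, -32, 150], [604, -34, 151], [604, -33, 153], [605, -30, 153], [606, -22, 170], [608, -40, 168], [609, -42, 121], [609, -21, 169], [610, -40, 168], [613, -39, 169], [615, -41, 170], [616, -20, 168], [617, -39, 119], [618, -40, 169], [621, -26, 160], [623, -38, 168], [623, -27, 160], [626, -23, 208], [626, -26, 208], [628, -29, 207], [628, -22, 207]]
[176.22882492 176.94452628]
```

The carriage has come down 40 mm to a lower tooth (h ≈ 58): the rod slowly swivelled nose-down in the grip under load, slid off the tail, and now lies above it at crop (180,322). I'll back out, lay the rod down flat, and take a hold that resists tipping better.

Call:
{"fn": "step_arm", "kwargs": {"plan": [[-1,-0.12,0,0,0,0,0],[-1,-0.24,0,0,0,0,0],[-1,-0.24,0,0,0,0,0],[-1,-0.24,0,0,0,0,0],[-1,-0.24,0,0,0,0,0],[-1,-0.24,0,0,0,0,0],[-1,-0.12,0,0.1,0,0,0],[-1,0,0,0.4,0,0,0],[-1,0,0,0.5,0,0,0],[-1,0,0,0.5,0,0,0],[-1,0,0,0.5,0,0,0],[-1,0,0,0.5,0,0,0],[-1,0,0,0.3,0,0,0],[-1,0,0,0.1,0,0,0],[-1,0,0,0,0,0,0]]}}

```text
t: 21.18
ee_pos: [441.2, -50.7, 45.9]
orientation: [3.136, 0.193, 0.0]
ft_force: [-0.0, -0.5, -0.4]
width: 19.7
grasp_force: 30.0
```

```bash
python3 - <<'E'
from h import *
to([441,-50.5,5],7)
o=get_obs();print(o["qpos"].round(3),o["moment"].round(2))
im=vision.get_image("side"); np.savez("side4.npz",**im)
P=cloud(im);z=P[140:250,290:365].reshape(-1,3);z=z[(z[:,0]>600)&(z[:,0]<725)&(z[:,1]<-90)&(z[:,1]>-215)&(z[:,2]<230)];print(np.percentile(z[:,2],[98,99.5]))
C=im["pixels"].reshape(-1,3);P=P.reshape(-1,3)
L=(P[:,0]>455)&(P[:,0]<560)&(P[:,1]>-70)&(P[:,1]<-15)&(P[:,2]>2)&(P[:,2]<40);q=P[L];q=q[np.argsort(q[:,0])];print(q[::max(1,len(q)//25)].round(0).tolist())
E
```

```text
t 21.18 pos [441.2 -50.7  45.9] yaw 7.04 toolz [ 0. -0. -1.] F [-0.04 -0.46 -0.44] w 19.7 | shift [-0.2 -0.3 40.9] turn 0.0006
[-0.141  0.482  2.119 -0.     0.54   1.307] [ 0.02  0.09 -0.01]
[176.17898828 177.12650434]
[[479.0, -42.0, 4.0], [481.0, -48.0, 34.0], [484.0, -48.0, 37.0], [489.0, -48.0, 35.0], [492.0, -43.0, 32.0], [494.0, -46.0, 35.0], [497.0, -44.0, 31.0], [499.0, -45.0, 32.0], [500.0, -42.0, 32.0], [502.0, -44.0, 26.0], [504.0, -44.0, 29.0], [506.0, -46.0, 30.0], [508.0, -41.0, 31.0], [510.0, -41.0, 27.0], [512.0, -44.0, 26.0], [512.0, -42.0, 28.0], [514.0, -45.0, 29.0], [516.0, -45.0, 25.0], [517.0, -42.0, 29.0], [519.0, -43.0, 25.0], [520.0, -41.0, 27.0], [522.0, -41.0, 19.0], [524.0, -43.0, 24.0], [525.0, -53.0, 2.0], [528.0, -41.0, 24.0], [553.0, -67.0, 2.0]]
```

Call:
{"fn": "step_arm", "kwargs": {"plan": [[-1,0,0,0.1,0,0,0],[-1,0,0,0.1,0,0,0],[-1,0,0,0.08,0,0,0],[-1,0,0,0.08,0,0,0],[-1,0,0,0.08,0,0,0],[-1,0,0,0.08,0,0,0],[-1,0,0,0.08,0,0,0],[-1,0,0,0.06,0,0,0],[-1,0,0,0.04,0,0,0]]}}

```text
t: 22.35
ee_pos: [441.0, -50.7, 10.6]
orientation: [-3.136, -0.193, 0.0]
ft_force: [-1.1, -0.4, 2.8]
width: 19.7
grasp_force: 30.0
```

Call:
{"fn": "step_arm", "kwargs": {"plan": [[-1,0,0,0.04,0,0,0],[-1,0,0,0.04,0,0,0],[-1,0,0,0.02,0,0,0],[-1,0,0,0,0,0,0]]}}

```text
t: 22.85
ee_pos: [441.1, -50.7, 5.9]
orientation: [3.136, 0.193, -0.0]
ft_force: [-3.1, -0.5, 5.0]
width: 19.8
grasp_force: 30.0
```

```bash
python3 - <<'E'
from h import *
to([441,-50.5,5],7)
print(get_obs()["moment"].round(2))
E
```

```text
t 22.85 pos [441.1 -50.7   5.9] yaw 7.04 toolz [-0. -0. -1.] F [-3.1  -0.51  5.  ] w 19.8 | shift [-0.1 -0.2  0.9] turn 0.0007
[-0.04  0.31  0.01]
```

Call:
{"fn": "step_arm", "kwargs": {"plan": [[1,0,0,0,0,0,0],[1,0,0,0,0,0,0],[1,0,0,0,0,0,0],[1,0,0,-0.4,0,0,0],[1,0,0,-0.6,0,0,0],[1,0,0,-0.6,0,0,-0.935],[1,0,0,-0.4,0,0,-0.935],[1,0,0,0,0,0,-0.935],[1,0,0,0,0,0,-0.935],[1,0,0,0,0,0,-0.935],[1,0,0,0,0,0,-0.935],[1,0,0,0,0,0,-0.935],[1,0,0,0,0,0,-0.935],[1,0,0,0,0,0,-0.935],[1,0,0,0,0,0,-0.935],[1,0,0,0,0,0,-0.935],[1,0,0,0,0,0,-0.935],[1,0,0,0,0,0,-0.935],[1,0,0,0,0,0,-0.935],[1,0,0,0,0,0,0]]}}

```text
t: 25.35
ee_pos: [441.1, -50.7, 105.7]
orientation: [-2.082, -2.353, -0.0]
ft_force: [-0.1, 0.2, 0.0]
width: 87.7
grasp_force: 0.0
```

```bash
python3 - <<'E'
from h import *
to([441,-50.5,5],97)
for n in ("side","top"):
    im=vision.get_image(n); np.savez(n+"5.npz",**im)
    hsv=cv2.cvtColor(im["pixels"],cv2.COLOR_RGB2HSV)
    m=((hsv[...,0]<20)&(hsv[...,1]>150)&(hsv[...,2]>80)).astype(np.uint8)
    k,l,st,c=cv2.connectedComponentsWithStats(m)
    for i in range(1,k):
        p=onz(im,*c[i],12)
        if st[i,4]>40 and 350<p[0]<520 and -150<p[1]<50:
            r=cv2.minAreaRect(np.argwhere(l==i)[:,::-1].astype(np.float32))
            print(n,st[i],p.round(1),[np.round(onz(im,*q,12),0).tolist()[:2] for q in cv2.boxPoints(r)])
    if n=="side":
        P=cloud(im).reshape(-1,3);L=(P[:,0]>360)&(P[:,0]<570)&(P[:,1]>-90)&(P[:,1]<0)&(P[:,2]>4)&(P[:,2]<30)
        q=P[L];a=q[q[:,2]>15];print("handle",len(a),cv2.minAreaRect(a[:,:2].astype(np.float32)));b=q[(q[:,2]<=15)&(q[:,0]>460)];print("steel",len(b),np.polyfit(b[:,0],b[:,1],1),b[:,0].max(),b[b[:,0]>500][:,1].mean())
        cc=cv2.resize(im["pixels"][170:270,170:300],None,fx=5,fy=5,interpolation=cv2.INTER_CUBIC);cv2.imwrite("pics/side5.png",cc[:,:,::-1])
E
```

```text
t 25.35 pos [441.1 -50.7 105.7] yaw 96.98 toolz [-0.  0. -1.] F [-0.12  0.21  0.02] w 87.7 | shift [  0.2  -0.  100.7] turn -0.0004
side [184 230  31  16 196] [417.4 -49.2  12. ] [[382.0, -42.0], [454.0, -35.0], [453.0, -56.0], [383.0, -62.0]]
handle 219 ((420.1951599121094, -53.402488708496094), (74.79936218261719, 21.060287475585938), 6.173337936401367)
steel 85 [   0.12232672 -105.53254049] 532.0372810651639 -42.40162752186783
```

View pics/side5.png

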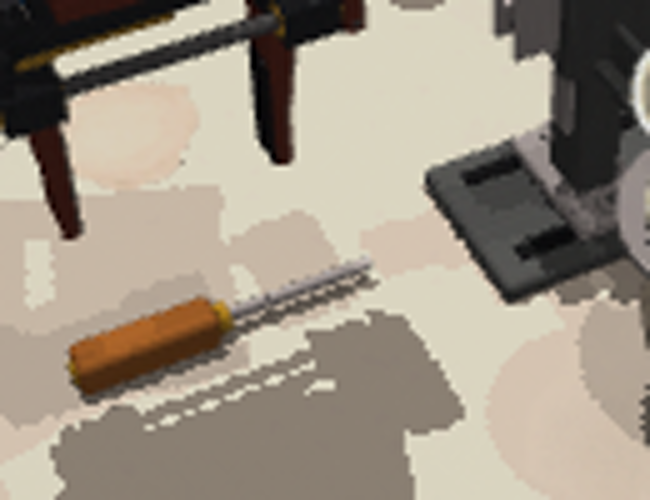

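The crop shows the rod lying flat, with the handle from (70,370) to (225,310) and the tip at (370,265); the fingers are clear above it. Pinching across the 20 mm can't carry the load, so I'll take the handle by its two end faces, beside the steel. That gives a 70 mm base against tipping.

Call:
{"fn": "step_arm", "kwargs": {"plan": [[1,0.11,-0.136,0.1,0,0,0],[1,0.11,-0.136,0.3,0,0,0],[1,0.11,-0.136,0.4,0,0,0],[1,0,0,0.4,0,0,0],[1,0,0,0.3,0,0,0],[1,0,0,0.1,0,0,0],[1,0,0,0,0,0,0]]}}

```text
t: 26.32
ee_pos: [418.7, -36.8, 25.6]
orientation: [-2.081, -2.353, 0.0]
ft_force: [0.1, 0.6, 0.0]
width: 87.9
grasp_force: 0.0
```

```bash
python3 - <<'E'
from h import *
to([418.8,-36.8,2],97.04)
E
```

```text
t 26.32 pos [418.7 -36.8  25.6] yaw 97.02 toolz [-5.e-04  1.e-04 -1.e+00] F [0.05 0.61 0.  ] w 87.9 | shift [-0.   0.1 23.6] turn -0.0004
```

Call:
{"fn": "step_arm", "kwargs": {"plan": [[1,0,0,0.2,0,0,0],[1,0,0,0.17,0,0,0],[1,0,0,0.08,0,0,0],[1,0,0,0.02,0,0,0],[1,0,0,0,0,0,0],[0.7,0,0,0,0,0,0],[-1,0,0,0,0,0,0],[-1,0,0,0,0,0,0],[-1,0,0,0,0,0,0],[-1,0,0,0,0,0,0]]}}

```text
t: 27.58
ee_pos: [418.6, -36.8, 2.4]
orientation: [-2.081, -2.353, 0.0]
ft_force: [-2.5, -0.1, 5.8]
width: 72.4
grasp_force: 33.1
```

Call:
{"fn": "step_arm", "kwargs": {"plan": [[-1,0,0,-0.04,0,0,0],[-1,0,0,-0.1,0,0,0],[-1,0,0,-0.1,0,0,0],[-1,0,0,-0.1,0,0,0],[-1,0,0,0,0,0,0]]}}

```text
t: 28.2
ee_pos: [419.2, -36.9, 19.8]
orientation: [2.08, 2.353, 0.001]
ft_force: [0.3, 0.2, -1.1]
width: 72.4
grasp_force: 32.7
```

```bash
cat >> h.py <<'E'
def rod(n,lo,hi,dz=4,off=0):
    im=vision.get_image("side");np.savez(n+".npz",**im);P=cloud(im).reshape(-1,3)
    L=(P[:,0]>lo)&(P[:,0]<hi)&(P[:,1]>-75)&(P[:,1]<-10)&(P[:,2]>dz[0])&(P[:,2]<dz[1]);b=P[L]
    py=np.polyfit(b[:,0],b[:,1],1);pz=np.polyfit(b[:,0],b[:,2],1);i=b[:,0].argmax()
    print("steel",len(b),"yaw",np.degrees(np.arctan(py[0])).round(2),"pitch",np.degrees(np.arctan(pz[0])).round(2),"xmax",b[:,0].max().round(1),"y,z there",np.polyval(py,b[i,0]).round(1),np.polyval(pz,b[i,0]).round(1));return im
E
python3 - <<'E'
from h import *
to([418.8,-36.8,2],97.04);print(get_obs()["moment"].round(2))
im=rod("side6",470,550,(12,50))
cc=cv2.resize(im["pixels"][170:270,170:300],None,fx=5,fy=5,interpolation=cv2.INTER_CUBIC);cv2.imwrite("pics/side6.png",cc[:,:,::-1])
E
```

```text
t 28.2 pos [419.2 -36.9  19.8] yaw 97.03 toolz [ 1.1e-03 -1.0e-04 -1.0e+00] F [ 0.26  0.21 -1.1 ] w 72.4 | shift [ 0.1 -0.4 17.8] turn -0.0001
[-0.03  0.03 -0.03]
steel 77 yaw 7.51 pitch -0.89 xmax 532.2 y,z there -40.7 28.3
```

View pics/side6.png

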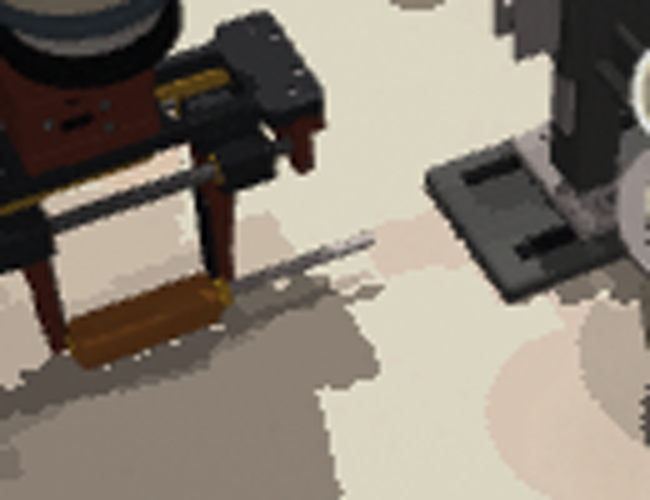

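The rod is held by its ends, with the handle from (70,350) to (225,290) and the tip at (372,240), and it is level. That was my tenth picture, so from here I'll use numbers only.

Call:
{"fn": "step_arm", "kwargs": {"plan": [[-1,0,0,-0.2,0,0,0.073],[-1,0,0,-0.3,0,0,0],[-1,0,0,-0.4,0,0,0],[-1,0,0,-0.4,0,0,0],[-1,0,0,-0.4,0,0,0],[-1,0,0.1,-0.3,0,0,0],[-1,0.022,0.22,-0.2,0,0,0],[-1,0,0.22,-0.06,0,0,0],[-1,0,0.14,0,0,0,0],[-1,0,0.04,0,0,0,0],[-1,0,0,0,0,0,0],[-1,0,0,0,0,0,0]]}}

```text
t: 29.75
ee_pos: [453.9, -31.6, 131.9]
orientation: [-2.091, -2.344, 0.001]
ft_force: [-0.2, -0.4, -0.6]
width: 72.6
grasp_force: 32.7
```

```bash
python3 - <<'E'
from h import *
to([418.8,-36.8,132],97.0);print(get_obs()["moment"].round(2))
im=rod("side7",505,590,(115,165))
P=cloud(load("side5.npz")).reshape(-1,3)
b=P[(P[:,0]>465)&(P[:,0]<550)&(P[:,1]>-75)&(P[:,1]<-10)&(P[:,2]>5)&(P[:,2]<50)];p=np.polyfit(b[:,0],b[:,2],1);print("flat ref pitch",np.degrees(np.arctan(p[0])),np.polyval(p,[470,532]))
P=cloud(load("side7.npz")).reshape(-1,3);C=im["pixels"].reshape(-1,3)
L=(C.min(1)>110)&(P[:,0]>596)&(P[:,0]<640)&(P[:,1]>-60)&(P[:,1]<0)&(P[:,2]>60)&(P[:,2]<290);q=P[L];print(q[np.argsort(q[:,0])].round().astype(int).tolist()[:14])
b=P[(P[:,0]>505)&(P[:,0]<590)&(P[:,1]>-75)&(P[:,1]<-10)&(P[:,2]>115)&(P[:,2]<165)];print(b[np.argsort(b[:,0])][::5].round().astype(int).tolist())
E
```

```text
t 29.75 pos [453.9 -31.6 131.9] yaw 96.53 toolz [-1.1e-03  1.0e-04 -1.0e+00] F [-0.24 -0.39 -0.6 ] w 72.6 | shift [ -1.2 -35.5  -0.1] turn -0.0082
[-0.06  0.09 -0.01]
steel 84 yaw 6.2 pitch -0.78 xmax 567.9 y,z there -36.9 140.2
flat ref pitch -0.725289977963874 [12.13966429 11.35478308]
[[599, -27, 150], [600, -32, 151], [601, -23, 169], [601, -29, 151], [602, -34, 149], [602, -34, 152], [602, -22, 119], [602, -32, 153], [604, -33, 150], [605, -32, 152], [605, -41, 170], [606, -22, 170], [606, -28, 151], [608, -41, 170]]
[[506, -44, 142], [510, -44, 138], [512, -44, 143], [517, -44, 142], [519, -43, 143], [524, -43, 139], [527, -41, 142], [531, -42, 142], [536, -42, 143], [539, -39, 143], [544, -38, 140], [547, -42, 142], [550, -39, 142], [555, -40, 138], [558, -37, 141], [562, -39, 142], [565, -37, 138]]
```

Call:
{"fn": "step_arm", "kwargs": {"plan": [[-1,0.016,0.06,0,0,0,0],[-1,0,0.1,0,0,0,0],[-1,0,0.1,0,0,0,0],[-1,0,0.1,0,0,0,0],[-1,0.006,0.1,0,0,0,0],[-1,0,0.08,0,0,0,0],[-1,0,0.05,0,0,0,0],[-1,0,0.04,0,0,0,0],[-1,0,0.02,0,0,0,0],[-1,0,0.01,0,0,0,0],[-1,0,0,0,0,0,0]]}}

```text
t: 31.18
ee_pos: [487.0, -26.8, 132.3]
orientation: [-2.091, -2.344, 0.0]
ft_force: [-0.9, 0.6, -0.7]
width: 72.6
grasp_force: 32.7
```

Call:
{"fn": "step_arm", "kwargs": {"plan": [[-1,0,0.012,0,0,0,0],[-1,0,0.012,0,0,0,0],[-1,0,0.012,0,0,0,0],[-1,0,0,0,0,0,0]]}}

```text
t: 31.68
ee_pos: [489.0, -26.6, 132.3]
orientation: [2.091, 2.344, 0.0]
ft_force: [-0.1, 0.2, -0.4]
width: 72.4
grasp_force: 32.7
```

Call:
{"fn": "step_arm", "kwargs": {"plan": [[-1,0,0.012,0,0,0,0],[-1,0,0.012,0,0,0,0],[-1,0,0.012,0,0,0,0],[-1,0,0,0,0,0,0]]}}

```text
t: 32.17
ee_pos: [490.8, -26.4, 132.3]
orientation: [2.091, 2.344, 0.0]
ft_force: [-0.6, 0.5, -1.8]
width: 72.7
grasp_force: 32.7
```

Call:
{"fn": "step_arm", "kwargs": {"plan": [[-1,0,0.012,0,0,0,0],[-1,0,0.012,0,0,0,0],[-1,0,0,0,0,0,0]]}}

```text
t: 32.55
ee_pos: [491.9, -26.3, 132.3]
orientation: [2.091, 2.344, 0.0]
ft_force: [-0.5, 0.6, -0.7]
width: 72.5
grasp_force: 32.7
```

Call:
{"fn": "step_arm", "kwargs": {"plan": [[-1,0,0.012,0,0,0,0],[-1,0,0.012,0,0,0,0],[-1,0,0,0,0,0,0]]}}

```text
t: 32.92
ee_pos: [493.1, -26.1, 132.3]
orientation: [2.091, 2.344, 0.0]
ft_force: [-0.1, 0.5, -1.7]
width: 72.6
grasp_force: 32.7
```

Call:
{"fn": "step_arm", "kwargs": {"plan": [[-1,0,0.012,0,0,0,0],[-1,0,0,0,0,0,0]]}}

```text
t: 33.17
ee_pos: [493.3, -26.0, 132.2]
orientation: [-2.091, -2.344, 0.001]
ft_force: [-0.8, -1.4, -0.7]
width: 72.4
grasp_force: 32.7
```

Call:
{"fn": "step_arm", "kwargs": {"plan": [[-1,0,0.012,0,0,0,0],[-1,0,0,0,0,0,0]]}}

```text
t: 33.42
ee_pos: [493.4, -26.0, 132.1]
orientation: [-2.09, -2.343, 0.002]
ft_force: [-4.9, -0.7, 0.4]
width: 72.8
grasp_force: 32.8
```

Call:
{"fn": "step_arm", "kwargs": {"plan": [[-1,0,-0.028,0,0,0,0],[-1,0,-0.028,0,0,0,0],[-1,0,0,0,0,0,0],[-1,0,0,-0.024,0,0,0],[-1,0,0,-0.024,0,0,0],[-1,0,0,-0.024,0,0,0],[-1,0,0,-0.024,0,0,0],[-1,0,0,-0.024,0,0,0],[-1,0,0,-0.024,0,0,0],[-1,0,0,0,0,0,0]]}}

```text
t: 34.67
ee_pos: [491.2, -26.3, 139.4]
orientation: [-2.091, -2.344, 0.001]
ft_force: [-0.1, 0.1, -3.1]
width: 73.2
grasp_force: 32.6
```

```bash
cat >> h.py <<'E'
def rim(im):
    z=cloud(im)[130:260,285:365].reshape(-1,3);z=z[(z[:,0]>600)&(z[:,0]<725)&(z[:,1]<-90)&(z[:,1]>-215)&(z[:,2]<230)];r=np.percentile(z[:,2],98);print("h ~",(r-118.2).round(1))
def tail(im):
    P=cloud(im).reshape(-1,3);C=im["pixels"].reshape(-1,3)
    L=(C.min(1)>110)&(P[:,0]>596)&(P[:,0]<612)&(P[:,1]>-37)&(P[:,1]<-24)&(P[:,2]>60)&(P[:,2]<220);q=P[L];print("tail/rod pts",q[np.argsort(q[:,0])].round().astype(int).tolist())
E
python3 - <<'E'
from h import *
o=get_obs();print(o["ee_pos"].round(1),o["ft_force"].round(1),o["moment"].round(2))
im=rod("side8",540,597,(115,165));rim(im);tail(im)
E
```

```text
[491.2 -26.3 139.4] [-0.1  0.1 -3.1] [-0.07  0.37 -0.03]
steel 75 yaw 6.17 pitch -0.06 xmax 596.8 y,z there -32.6 147.7
h ~ 58.5
tail/rod pts [[598, -32, 148], [599, -28, 153], [600, -31, 153], [601, -36, 154], [601, -29, 154], [602, -32, 153], [603, -37, 154], [604, -29, 153], [604, -34, 154], [605, -31, 155], [606, -28, 154]]
```

Call:
{"fn": "step_arm", "kwargs": {"plan": [[-1,0,0,-0.02,0,0,0],[-1,0,0,-0.02,0,0,0],[-1,0,0,-0.02,0,0,0],[-1,0,0,-0.02,0,0,0],[-1,0,0,0,0,0,0]]}}

```text
t: 35.35
ee_pos: [491.3, -26.3, 143.4]
orientation: [-2.091, -2.344, 0.0]
ft_force: [-0.1, 0.0, -5.3]
width: 72.3
grasp_force: 32.3
```

```bash
python3 - <<'E'
from h import *
o=get_obs();print(o["ee_pos"].round(1),o["ft_force"].round(1),o["moment"].round(2))
im=rod("side9",540,597,(115,165));rim(im);tail(im)
E
```

```text
[491.3 -26.3 143.4] [-0.1  0.  -5.3] [-0.11  0.63  0.  ]
steel 74 yaw 6.52 pitch -0.51 xmax 596.4 y,z there -32.5 151.1
h ~ 53.7
tail/rod pts [[596, -29, 152], [598, -32, 151], [598, -30, 153], [600, -31, 159], [600, -31, 156], [602, -32, 156], [603, -30, 157], [603, -36, 155], [604, -33, 156], [606, -29, 155], [607, -26, 156], [610, -26, 155], [612, -27, 155]]
```

Call:
{"fn": "step_arm", "kwargs": {"plan": [[-1,0,0,0,0,0,0]]}}

```text
t: 35.52
ee_pos: [491.3, -26.3, 143.4]
orientation: [-2.091, -2.344, 0.0]
ft_force: [0.2, 0.2, -5.0]
width: 72.5
grasp_force: 32.3
```

```bash
python3 - <<'E'
from h import *
o=get_obs();print(o["ee_pos"].round(1),o["ft_force"].round(1),o["moment"].round(2))
im=rod("side10",540,597,(115,165));rim(im);tail(im)
E
```

```text
[491.3 -26.3 143.4] [ 0.2  0.2 -5. ] [ 0.    0.67 -0.01]
steel 76 yaw 6.15 pitch -0.15 xmax 597.0 y,z there -32.6 151.3
h ~ 53.7
tail/rod pts [[597, -34, 153], [598, -31, 153], [599, -34, 158], [600, -31, 158], [602, -33, 157], [602, -31, 158], [604, -33, 156], [605, -31, 157], [607, -26, 156], [609, -27, 156], [612, -26, 154]]
```

The pawl is released: the carriage hangs on the rod between teeth (h ≈ 53.7, steady, about 4.5 N) and the rod is level. I'll lower it gently.

Call:
{"fn": "step_arm", "kwargs": {"plan": [[-1,0,0,0.01,0,0,0],[-1,0,0,0.02,0,0,0],[-1,0,0,0.024,0,0,0],[-1,0,0,0.024,0,0,0],[-1,0,0,0.024,0,0,0],[-1,0,0,0.024,0,0,0],[-1,0,0,0.024,0,0,0],[-1,0,0,0.024,0,0,0],[-1,0,0,0.024,0,0,0],[-1,0,0,0.024,0,0,0]]}}

```text
t: 36.83
ee_pos: [491.5, -26.3, 132.3]
orientation: [-2.091, -2.344, 0.0]
ft_force: [-0.7, 0.2, -4.7]
width: 73.0
grasp_force: 32.4
```

```bash
python3 - <<'E'
from h import *
o=get_obs();print(o["ee_pos"].round(1),o["ft_force"].round(1),o["moment"].round(2))
im=rod("side11",540,597,(105,165));rim(im);tail(im)
E
```

```text
[491.5 -26.3 132.3] [-0.7  0.2 -4.7] [-0.05  0.75 -0.03]
steel 74 yaw 6.63 pitch -0.91 xmax 595.7 y,z there -32.6 140.1
h ~ 43.0
tail/rod pts [[597, -34, 141], [598, -31, 142], [599, -34, 147], [599, -27, 147], [601, -29, 145], [602, -33, 145], [602, -26, 146], [603, -31, 146], [604, -33, 144], [605, -26, 145], [605, -31, 145], [607, -28, 145], [609, -28, 145], [611, -28, 145]]
```

Call:
{"fn": "step_arm", "kwargs": {"plan": [[-1,0,0,0.024,0,0,0],[-1,0,0,0.024,0,0,0],[-1,0,0,0.024,0,0,0],[-1,0,0,0.024,0,0,0],[-1,0,0,0.024,0,0,0],[-1,0,0,0.024,0,0,0],[-1,0,0,0.024,0,0,0],[-1,0,0,0.024,0,0,0],[-1,0,0,0.024,0,0,0],[-1,0,0,0.024,0,0,0]]}}

```text
t: 38.12
ee_pos: [491.5, -26.3, 120.3]
orientation: [-2.091, -2.344, 0.0]
ft_force: [-0.8, 0.2, -4.3]
width: 72.7
grasp_force: 32.5
```

```bash
python3 - <<'E'
from h import *
o=get_obs();print(o["ee_pos"].round(1),o["ft_force"].round(1),o["moment"].round(2))
im=rod("side12",540,597,(95,165));rim(im);tail(im)
E
```

```text
[491.5 -26.3 120.3] [-0.8  0.2 -4.3] [-0.    0.8  -0.02]
steel 73 yaw 7.72 pitch -1.33 xmax 596.7 y,z there -31.8 127.8
h ~ 31.0
tail/rod pts [[597, -29, 129], [597, -34, 129], [599, -30, 135], [599, -30, 129], [599, -34, 135], [601, -31, 135], [601, -36, 133], [602, -35, 135], [604, -35, 135], [604, -28, 132], [605, -27, 134], [606, -30, 133], [607, -27, 133], [607, -29, 98], [610, -26, 131]]
```

Call:
{"fn": "step_arm", "kwargs": {"plan": [[-1,0,0,0.024,0,0,0],[-1,0,0,0.024,0,0,0],[-1,0,0,0.024,0,0,0],[-1,0,0,0.024,0,0,0],[-1,0,0,0.024,0,0,0],[-1,0,0,0.024,0,0,0],[-1,0,0,0.024,0,0,0],[-1,0,0,0.024,0,0,0],[-1,0,0,0.024,0,0,0],[-1,0,0,0.024,0,0,0],[-1,0,0,0.024,0,0,0],[-1,0,0,0.024,0,0,0],[-1,0,0,0.02,0,0,0],[-1,0,0,0.016,0,0,0]]}}

```text
t: 39.92
ee_pos: [491.5, -26.3, 104.1]
orientation: [-2.091, -2.344, 0.0]
ft_force: [-2.2, -1.2, -5.5]
width: 72.7
grasp_force: 32.5
```

```bash
python3 - <<'E'
from h import *
o=get_obs();print(o["ee_pos"].round(1),o["ft_force"].round(1),o["moment"].round(2))
im=rod("side13",540,597,(75,165));rim(im);tail(im)
E
```

```text
[491.5 -26.3 104.1] [-2.2 -1.2 -5.5] [-0.06  0.78 -0.05]
steel 72 yaw 4.81 pitch -4.03 xmax 596.0 y,z there -33.2 110.9
h ~ 15.0
tail/rod pts [[596, -32, 113], [599, -30, 111], [600, -33, 119], [600, -27, 117], [601, -36, 118], [602, -28, 117], [603, -32, 117], [604, -28, 117], [605, -33, 117], [607, -29, 116], [608, -27, 118], [609, -30, 117], [610, -27, 117]]
```

Call:
{"fn": "step_arm", "kwargs": {"plan": [[-1,0,0,0.014,0,0,0],[-1,0,0,0.014,0,0,0],[-1,0,0,0.014,0,0,0],[-1,0,0,0.014,0,0,0],[-1,0,0,0.014,0,0,0],[-1,0,0,0.014,0,0,0],[-1,0,0,0.014,0,0,0],[-1,0,0,0.014,0,0,0],[-1,0,0,0.014,0,0,0],[-1,0,0,0.014,0,0,0],[-1,0,0,0,0,0,0]]}}

```text
t: 41.35
ee_pos: [492.1, -26.4, 97.4]
orientation: [2.091, 2.344, 0.001]
ft_force: [-0.3, -1.3, -3.7]
width: 72.7
grasp_force: 32.4
```

```bash
python3 - <<'E'
from h import *
o=get_obs();print(o["ee_pos"].round(1),o["ft_force"].round(1),o["moment"].round(2))
im=rod("side14",540,597,(75,165));rim(im);tail(im)
E
```

```text
[492.1 -26.4  97.4] [-0.3 -1.3 -3.7] [ 0.01  0.35 -0.  ]
steel 70 yaw 5.02 pitch -7.95 xmax 595.5 y,z there -33.3 103.7
h ~ 9.2
tail/rod pts [[598, -32, 107], [600, -28, 112], [600, -33, 113], [601, -36, 112], [602, -29, 112], [603, -33, 112], [605, -28, 110], [606, -32, 111], [607, -29, 111], [611, -26, 110]]
```

Call:
{"fn": "step_arm", "kwargs": {"plan": [[-1,0,0,0.02,0,0,0],[-1,0,0,0.02,0,0,0],[-1,0,0,0.02,0,0,0],[-1,0,0,0.02,0,0,0],[-1,0,0,0.02,0,0,0],[-1,0,0,0.02,0,0,0],[-1,0,0,0.02,0,0,0],[-1,0,0,0.02,0,0,0],[-1,0,0,0.02,0,0,0],[-1,0,0,0.02,0,0,0],[-1,0,0,0.02,0,0,0],[-1,0,0,0.02,0,0,0],[-1,0,0,0.02,0,0,0],[-1,0,0,0,0,0,0]]}}

```text
t: 43.15
ee_pos: [491.4, -26.3, 84.1]
orientation: [-2.091, -2.344, 0.0]
ft_force: [-0.9, 0.3, -1.6]
width: 72.8
grasp_force: 32.4
```

```bash
python3 - <<'E'
from h import *
o=get_obs();print(o["ee_pos"].round(1),o["ft_force"].round(1),o["moment"].round(2))
im=rod("side15",540,597,(60,165));rim(im);tail(im)
E
```

```text
[491.4 -26.3  84.1] [-0.9  0.3 -1.6] [-0.03  0.09 -0.02]
steel 75 yaw 4.95 pitch -4.02 xmax 595.8 y,z there -33.1 92.5
h ~ 9.1
tail/rod pts [[599, -31, 93], [600, -29, 101], [600, -34, 102], [600, -28, 102], [602, -31, 101], [602, -29, 103], [602, -35, 102], [603, -33, 103], [604, -31, 104]]
```

Call:
{"fn": "step_arm", "kwargs": {"plan": [[-1,0,-0.06,0,0,0,0],[-1,0,-0.1,0,0,0,0],[-1,0,-0.2,0,0,0,0],[-1,0,-0.24,0,0,0,0],[-1,0,-0.3,0,0,0,0],[-1,0,-0.3,0,0,0,0],[-1,0,-0.2,0.1,0,0,0],[-1,0,-0.1,0.2,0,0,0],[-1,0,0,0.3,0,0,0],[-1,0,0,0.3,0,0,0],[-1,0,0,0.3,0,0,0],[-1,0,0,0.2,0,0,0],[-1,0,0,0.08,0,0,0],[-1,0,0,0,0,0,0]]}}

```text
t: 44.95
ee_pos: [416.9, -34.8, 10.0]
orientation: [-2.091, -2.344, 0.0]
ft_force: [0.7, 0.3, -1.4]
width: 72.8
grasp_force: 32.4
```

```bash
python3 - <<'E'
from h import *
o=get_obs();print(o["ee_pos"].round(1),o["ft_force"].round(1),o["moment"].round(2))
im=rod("side16",470,560,(4,40));rim(im)
P=cloud(im).reshape(-1,3);L=(P[:,0]>465)&(P[:,0]<550)&(P[:,1]>-70)&(P[:,1]<-20)&(P[:,2]>5)&(P[:,2]<40);q=P[L];print(q[np.argsort(q[:,0])][::5].round().astype(int).tolist())
E
```

```text
[416.9 -34.8  10. ] [ 0.7  0.3 -1.4] [-0.04  0.1   0.02]
steel 73 yaw 6.61 pitch -0.32 xmax 531.1 y,z there -39.5 18.5
h ~ 9.3
[[465, -49, 17], [469, -46, 19], [473, -49, 18], [477, -43, 20], [481, -45, 18], [486, -45, 16], [489, -43, 20], [494, -44, 19], [498, -45, 18], [502, -42, 21], [506, -45, 22], [509, -42, 21], [514, -42, 16], [519, -42, 17], [523, -38, 19], [527, -41, 20]]
```

Call:
{"fn": "step_arm", "kwargs": {"plan": [[-1,0,0,0.06,0,0,0],[-1,0,0,0.04,0,0,0],[-1,0,0,0.02,0,0,0],[-1,0,0,0.01,0,0,0],[-1,0,0,0,0,0,0]]}}

```text
t: 45.62
ee_pos: [417.0, -34.8, 3.7]
orientation: [2.091, 2.344, -0.0]
ft_force: [-0.1, -0.6, -1.3]
width: 72.4
grasp_force: 32.4
```

Call:
{"fn": "step_arm", "kwargs": {"plan": [[-1,0,0,0.012,0,0,0],[-1,0,0,0.01,0,0,0],[-1,0,0,0,0,0,0]]}}

```text
t: 46.0
ee_pos: [417.0, -34.8, 2.6]
orientation: [2.091, 2.344, -0.0]
ft_force: [0.3, 0.1, -0.6]
width: 72.6
grasp_force: 32.4
```

Call:
{"fn": "step_arm", "kwargs": {"plan": [[-1,0,0,0.008,0,0,0],[1,0,0,0,0,0,0],[1,0,0,0,0,0,0],[1,0,0,0,0,0,0],[1,0,0,0,0,0,0],[1,0,0,-0.1,0,0,0],[1,0,0,-0.3,0,0,0],[1,0,0,-0.6,0,0,0],[1,0,0,-0.8,0,0,0],[1,0,0,-0.8,0,0,0],[1,0,0,-0.6,0,0,0],[1,0,0,-0.2,0,0,0],[1,0,0,0,0,0,0],[1,0,0,0,0,0,0]]}}

```text
t: 47.75
ee_pos: [416.2, -34.7, 171.2]
orientation: [-2.09, -2.343, 0.002]
ft_force: [0.0, 0.1, -0.5]
width: 87.8
grasp_force: 0.0
```

```bash
python3 - <<'E'
from h import *
o=get_obs();print(o["ee_pos"].round(1),o["ft_force"].round(1))
im=rod("side17",470,560,(4,40));rim(im);tail(im)
P=cloud(im).reshape(-1,3);a=P[(P[:,0]>360)&(P[:,0]<460)&(P[:,1]>-90)&(P[:,1]<0)&(P[:,2]>15)&(P[:,2]<40)];print("handle top",np.percentile(a[:,2],[50,95]),cv2.minAreaRect(a[:,:2].astype(np.float32)))
s0=load("side0.npz")
# moved things: compare cup/jar/tamper/glass regions in colour
d=np.abs(im["pixels"].astype(int)-s0["pixels"]).max(2)
for n,(u0,u1,v0,v1) in dict(jar=(315,347,248,298),tamper=(185,212,128,165),glass=(240,262,140,168),cup=(300,338,225,250)).items(): print(n,(d[v0:v1,u0:u1]>40).mean().round(3))
# cup rim / plate
q=P[(P[:,0]>590)&(P[:,0]<720)&(P[:,1]<-85)&(P[:,1]>-225)&(P[:,2]>20)&(P[:,2]<140)];print(np.histogram(q[:,2],bins=range(20,145,10)))
E
```

```text
[416.2 -34.7 171.2] [ 0.   0.1 -0.5]
steel 70 yaw 4.91 pitch 0.47 xmax 529.4 y,z there -42.1 12.1
h ~ 9.2
tail/rod pts [[599, -30, 101], [600, -28, 103], [600, -34, 101], [601, -31, 102], [602, -29, 103], [603, -33, 103], [604, -30, 103]]
handle top [18.85146316 20.8038848 ] ((419.0118713378906, -51.94648742675781), (76.89791870117188, 21.417919158935547), 2.7869434356689453)
jar 0.014
tamper 0.532
glass 0.0
cup 0.119
(array([ 15,  28,   5, 114, 810, 206, 248, 247, 299, 369, 461,   0]), array([ 20,  30,  40,  50,  60,  70,  80,  90, 100, 110, 120, 130, 140]))
```

```bash
python3 - <<'E'
from h import *
im=vision.get_image("top");d=np.abs(im["pixels"].astype(int)-load("top0.npz")["pixels"]).max(2)
print("tamper",(d[190:222,112:148]>40).mean(),"cup handle/jar",(d[130:165,340:372]>40).mean())
print(ctrl.close_job())
E
```

```text
tamper 0.0 cup handle/jar 0.12053571428571429
the job is handed in; nothing more can be done
None
```

The dripper's drip plate now rests on the cup and the job is handed in, but the descent wasn't one continuous gentle lowering: on the first try the rod pivoted in my grip, slid off the tail, and the carriage dropped about 40 mm to a lower tooth. I re-gripped the rod by its handle ends, not across the 20 mm as advised, released the pawl again, and lowered the dripper gently on the rod; the rod now lies flat, clear of the stand, and the tamper, jar and glass show no movement (the cup wasn't measured separately).

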